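# Hang a wiper refill on the rail and slide it into the notch

## Robot

A 6-joint arm with a two-finger parallel gripper is mounted at the origin on the work surface. World frame = base frame: x ahead of the robot, y to its left, z up, the work surface at z = 0. Lengths are in m, angles in degrees, forces in N, time in s.
With the tool pointing down it reaches from about 0.2 to 0.875 m from the base axis. Payload 3.4 kg.
Tool frame: the origin (TCP) lies at the very end of the fingers, on their centre line; the grasp point (between the pads) lies 19 mm behind it (hold_point_z is the distance from the TCP to the grasp point, in m); z points along the fingers, y is the line along which they close (so a half turn about z gives the same grasp; the last joint's range is limited). The gripper opens to 94 mm and grips with 3 to 60 N. Pads are 16 mm wide; open, the fingers measure 119 mm over their backs; the gripper's body (75 mm by 177 mm) begins 78 mm behind the grasp point.
Start: joints at [-75.401, 15.808, 86.224, -0, 77.962, -6.933], TCP at [0.211, -0.535, 0.205] pointing down, gripper open.
Joint ranges: [-165.64, 165.64], [-43.16, 119.46], [12.63, 154.43], [-67.54, 247.53], [6.08, 155.33], [-154.97, 154.97]. Speed limits (degrees/s): [147.25, 147.25, 180, 180, 180, 180].

## Interface

Orientations are given as a 3x3 rotation matrix whose columns are the frame's x, y, z axes.
In Python, from cell import get_state, snapshot, hand_in, hold_point_z gives the robot as it stands.
- The arm moves only by the shell command python3 -m inch 'ROWS' [FORCE]. ROWS is JSON, a list of rows, each an object with "angular": the turn, a rotation vector about the tool's x, y, z in units of pi rad (1.0 is pi rad), a list of three; "delta_pos": the shift along the tool's x, y, z in units of 0.5 m (1.0 is 0.5 m), a list of three; "jaw": the finger opening in mm, from 0 to 94. A call has 1 to 20 rows; each row is the pose to reach, as a shift and turn from the pose commanded when the call began, along the tool's axes at that moment, turning the shorter way round; what a row does not reach only later rows make up. A row lasts 1/10 s, in which the tool goes at most 50 mm and 8.59 degrees, less where a joint would pass 70% of its speed; a pose out of reach is approached as far as the arm can. A call with a number of a shift or a turn outside -1 to 1 is refused whole. A call with a gripper value outside its range is refused whole. The fingers move at their own pace and stop on an object; FORCE is the grip in N (left out, the last holds). Time passes only in rows, so rows that repeat a pose let the fingers close. It gives the time, the measured TCP pose, the force, the opening and the grip force at its end, in the units of the state.
- get_state(): the state, without advancing time (a new reading comes with each control period).
- snapshot(name): name is "scene" or "top" or "wrist"; returns a dict with "pixels" (400x640x3 uint8, red, green, blue), "depth" (400x640 float32, m along the optical axis (not along the pixel's ray), 0 where there is no reading), "camera_matrix" (3x3 intrinsics, pixels), "dist_coeffs" ([k1, k2, p1, p2, k3] as OpenCV has them; the pictures are not rectified), "R" (3x3) and "t" (3): a world point X has camera coordinates R X + t; the wrist camera has in their place "tool_from_camera" (4x4, takes a point from camera to tool coordinates, whose origin is the TCP and whose axes are the flange's). Camera axes: x right, y down, z forward; pixel columns grow to the right and rows downward; lengths in m; the calibration is good to about 2 mm. A picture is of the moment at which its call begins: read the wrist's pose just before it.
- hand_in(): hands the job in; it is judged then, once.
The state is a dict: "t": time; "q": joint angles; "joint_velocities": joint speeds; "effort": joint torques, N m; "tcp_pos": TCP position; "orientation": TCP orientation; "force": force on the tool from outside, world axes, zero at the start; "torque": the same for the moment, N m; "width": finger opening in m; "gripper_force": force on a finger pad.
Only numpy, scipy, OpenCV 4.12 (cv2) and the standard library are available. Lean on these libraries where they do the work, as an engineer would, in place of code of your own. Each camera call takes 0.05 s, during which the arm holds its last target. There are 200 camera calls.

## Task

Take the wiper refill with the yellow hanger out of the tilted-out orange bin and hook it onto the steel rail at the green band. Then, without lifting it off again, slide it gently along the rail until you feel it drop fully into the red notch, and let go so that it is left hanging still in the notch. Do not bang or press hard on the rail, and leave the blue refill, jar, hammer and tire gauge where they are.

Things in the scene. Friction and masses are not known exactly. Their poses are not given: they have to be found in the camera images.
- bin: Fixed grey housing (block at x 65 to 135 mm, 138 mm high) with an orange tray, 190 mm wide (y), tilted out 25 deg so that it and the refills lean with their tops to the bin's -x, towards the robot. Origin: on the counter below the tray's lower front edge. Two slots 90 mm apart; tray front wall 105 mm, back wall 70 mm along the lean: draw a refill 110 mm or more along its own z to clear it.
- yellow: Refill to hang: white sleeve 8 (x) by 30 (y) by 155 mm (z), yellow hanger on top, 244 mm overall, 0.11 kg. Origin: centre of the bottom end; +z up its length. Hanger 24 mm wide (y): neck x -4 to 4, flat bridge z 186 to 198, lip x 30 to 34 reaching down to z 156: a 26 mm throat (x 4 to 30), open downward, takes the rail. Grip tab above the bridge, z 198 to 244 mm. In either slot at the start.
- yellow_tab (a point): Grip point in the middle of the yellow hanger's tab, at (17, 0, 222) mm in the refill's frame; axes as the refill's. The tab is 14 mm wide along y and 20 mm along x.
- yellow_seat (a point): Middle of the bridge's underside in the throat, at (17, 0, 186) mm in the refill's frame; 8 mm above the rail's axis when it rests on the plain rail, 3 mm when it is down in the notch. Hung freely the refill leans about 10 degrees and swings a while.
- blue: An identical refill with a blue hanger in the other slot; not to be disturbed. Same frame as the yellow one.
- rail: Fixed steel rail, 16 mm diameter, along its y, axis 240 mm above the counter, posts (22 by 12 mm, 252 mm high) at y -168 and 168 mm, base 70 by 360 by 8 mm. Origin: on the counter under the middle. A square-edged notch 32 mm long, edged in red, where only the 6 mm red core is left (5 mm drop), has its centre somewhere from y 20 to 105 mm; its place is not given and must be looked or felt for.
- band (a point): Middle of the 60 mm long green band on the rail, on the rail's axis (120 mm to -y of the rail's middle). Axes as the rail's: +y runs along the rail to the notch. The refill is to be hooked on here, its lip on the +x side.
- jar: Glass jar of black nylon clips with a steel lid, 72 mm diameter, 84 mm high. Origin: centre of its underside. Leave it.
- hammer: Small steel hammer lying on the counter, 250 mm long along its x. Leave it.
- gauge: Chrome tire gauge lying on the counter, 127 mm long along its x, 20 mm thick. Leave it.
Things that resemble listed ones, but are neither listed nor needed, are in the scene too. What is shaped like the yellow but purple is not meant.

How it is judged (in metres and radians):
On the way:
1. the yellow hanger is hooked over the rail at the green band, resting on it (x of yellow_seat in the frame of band between -0.014 and 0.014 m and y of yellow_seat in the frame of band between -0.035 and 0.035 m and z of yellow_seat in the frame of band between 0.004 and 0.013 m and contact force between yellow and rail above 0.2 N), for 0.1 s.
At the end, for the whole second after the job is handed in: The yellow refill hangs released and at rest with its bridge fully down in the rail's notch (underside less than 5.5 mm above the rail's axis, level along the rail within 0.1 rad, within 0.35 rad of upright); the blue refill, jar, hammer and gauge are within 30 mm of where they were (x of yellow_seat in the frame of band between -0.014 and 0.014 m and y of yellow_seat in the frame of band between 0.12 and 0.25 m and z of yellow_seat in the frame of band between -0.001 and 0.0055 m and angle between yellow's own y axis and vertical between 1.4708 and 1.6708 rad and angle between yellow's own z axis and vertical below 0.35 rad and linear speed of yellow below 0.05 m/s and distance of each of jar, hammer, gauge, blue from where it was at the start of the episode below 0.03 m); the robot touches nothing.
It fails at once if the yellow hanger is pressed on the rail or notch with more than 30 N (contact force between yellow and rail above 30 N).
It fails at once if the yellow hanger is over the rail past the green band, lifted more than 10 mm off it (x of yellow_seat in the frame of band between -0.03 and 0.03 m and y of yellow_seat in the frame of band above 0.045 m and z of yellow_seat in the frame of band above 0.018 m).
It fails at once if the blue refill, jar, hammer or gauge is displaced by more than 30 mm (distance of any of jar, hammer, gauge, blue from where it was at the start of the episode above 0.03 m).
It also fails if it takes over 64 s, if anything falls off the work surface, if the arm or the gripper's body presses on something with over 40 N, if the wrist force passes 120 N, or if a joint passes its speed limit or range.

## Working session

There is one attempt and no reset: what is moved stays moved. The work goes in short steps, Python scripts to look and compute and a shell command to move; the robot and the scene stay as the last step left them, time stands still between calls to the robot, and variables do not carry over. Pictures are saved under pics/ and viewed, at most 10 in all, crops included, and the job is handed in when it is done.

```bash
mkdir -p pics; ls; cat > h.py <<'E'
import numpy as np, cv2, pickle
from cell import get_state, snapshot, hand_in, hold_point_z
def snap(n):
    s=get_state(); d=snapshot(n)
    if n=="wrist":
        T=np.eye(4);T[:3,:3]=np.array(s["orientation"]);T[:3,3]=s["tcp_pos"]
        W=T@np.array(d["tool_from_camera"]); d["R"]=W[:3,:3].T; d["t"]=-W[:3,:3].T@W[:3,3]
    d={k:np.array(v) for k,v in d.items()}
    return d
def save(d,f,crop=None,scale=1):
    im=cv2.cvtColor(d["pixels"],cv2.COLOR_RGB2BGR)
    if crop: u0,v0,u1,v1=crop; im=im[v0:v1,u0:u1]
    cv2.imwrite(f,cv2.resize(im,None,fx=scale,fy=scale,interpolation=cv2.INTER_CUBIC))
def ray(d,u,v):
    p=cv2.undistortPoints(np.array([[[u,v]]],float),d["camera_matrix"],d["dist_coeffs"])[0,0]
    r=d["R"].T@np.array([p[0],p[1],1.]); return -d["R"].T@d["t"], r
def pt(d,u,v):
    c,r=ray(d,u,v); z=d["depth"][int(round(v)),int(round(u))]; return c+r*z if z>0 else None
def tri(obs):
    A=np.zeros((3,3));b=np.zeros(3)
    for d,u,v in obs:
        c,r=ray(d,u,v); r=r/np.linalg.norm(r); P=np.eye(3)-np.outer(r,r); A+=P;b+=P@c
    x=np.linalg.solve(A,b)
    return x,[np.linalg.norm((np.eye(3)-np.outer(r,r)/(r@r))@(x-c)) for c,r in [ray(*o) for o in obs]]
def cloud(d):
    v,u=np.nonzero(d["depth"]>0)
    p=cv2.undistortPoints(np.stack([u,v],1).astype(float)[:,None],d["camera_matrix"],d["dist_coeffs"])[:,0]
    X=np.c_[p,np.ones(len(p))]*d["depth"][v,u][:,None]
    return (X-d["t"])@d["R"], d["pixels"][v,u], np.stack([u,v],1)
E
python3 - <<'E'
from h import *
for n in("scene","top"):
    d=snap(n); pickle.dump(d,open(n+"0.pkl","wb")); save(d,f"pics/{n}0.png",None,1.25); print(n,-d["R"].T@d["t"])
print(hold_point_z); print(get_state())
E
```

```text
pics
scene [1.13239058 0.58739885 1.31789755]
top [ 0.42411081 -0.2104689   1.42916274]
0.0188
{'t': 0.1, 'q': array([-7.53998706e+01,  1.58439717e+01,  8.62857011e+01, -7.92034543e-05,
        7.79642348e+01, -6.93223465e+00]), 'joint_velocities': array([-0.10866634,  0.04802562, -0.20614507, -0.01464216, -0.05909317,
        0.04485064]), 'effort': array([ 2.13153020e-03, -4.05454874e+01, -2.37778598e+01,  7.04794144e-02,
        2.98878690e-02, -4.43905094e-05]), 'tcp_pos': array([ 0.21091166, -0.53437827,  0.20470729]), 'orientation': array([[ 9.30210333e-01,  3.67026655e-01, -4.14452619e-04],
       [ 3.67026836e-01, -9.30209002e-01,  1.58572993e-03],
       [ 1.96477595e-04, -1.62717760e-03, -9.99998657e-01]]), 'force': array([0.42648156, 0.00369416, 0.87066261]), 'torque': array([0.01450183, 0.00890002, 0.02905026]), 'gripper_force': 0.0, 'width': 0.09393701822194193}
```

View pics/scene0.png

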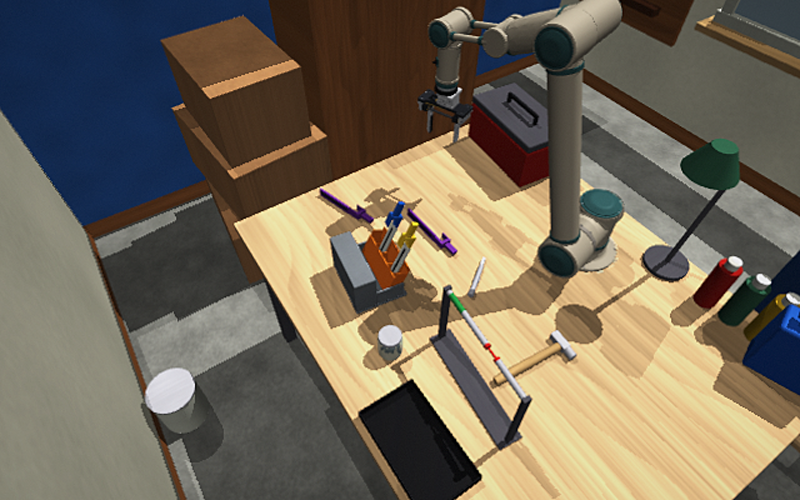

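View pics/top0.png

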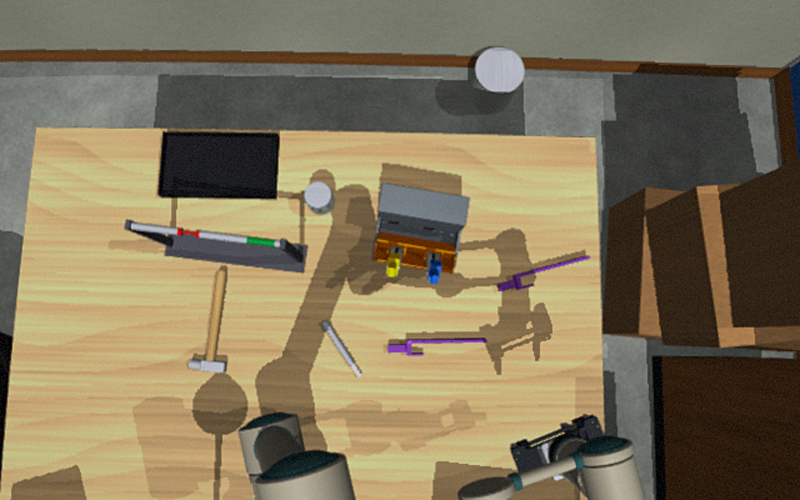

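The scene view shows yellow at about (407,240), blue at (395,213), the green band at (456,303) and the red notch at (490,350). The top view shows yellow at (393,265), band at (262,241) and notch at (188,233). Next I'll take enlarged crops and colour and depth measurements.

```bash
python3 - <<'E'
from h import *
a=pickle.load(open("scene0.pkl","rb"));b=pickle.load(open("top0.pkl","rb"))
ims=[]
for d,c in((a,(270,150,350,225)),(b,(285,135,385,230)),(a,(345,225,430,300)),(b,(95,165,250,220))):
    u0,v0,u1,v1=c; im=d["pixels"][v0:v1,u0:u1,::-1]
    im=cv2.resize(im,None,fx=min(400/(u1-u0),300/(v1-v0)),fy=min(400/(u1-u0),300/(v1-v0)),interpolation=cv2.INTER_CUBIC)
    o=np.zeros((300,400,3),np.uint8);o[:im.shape[0],:im.shape[1]]=im;ims.append(o)
cv2.imwrite("pics/crops.png",np.vstack([np.hstack(ims[:2]),np.hstack(ims[2:])]))
for n,d in(("scene",a),("top",b)):
    X,C,U=cloud(d); h=cv2.cvtColor(C[None].copy(),cv2.COLOR_RGB2HSV)[0].astype(int)
    near=(X[:,2]>0.03)&(X[:,0]>.2)&(X[:,0]<.9)&(abs(X[:,1])<.6)
    for nm,lo,hi in(("yellow",22,32),("blue",105,120),("green",45,80),("red",0,4),("orange",5,15),("purple",130,155)):
        m=near&(h[:,0]>=lo)&(h[:,0]<=hi)&(h[:,1]>170)&(h[:,2]>60)
        if m.sum()>3: print(n,nm,m.sum(),X[m].min(0).round(3),np.median(X[m],0).round(3),X[m].max(0).round(3),"px",U[m].mean(0).round(1))
E
```

```text
scene yellow 147 [ 0.543 -0.229  0.163] [ 0.572 -0.209  0.207] [ 0.603 -0.201  0.257] px [326.6 188.4]
scene blue 142 [ 0.534 -0.316  0.161] [ 0.558 -0.299  0.209] [ 0.591 -0.29   0.255] px [316.5 171.5]
scene green 57 [0.609 0.04  0.24 ] [0.616 0.068 0.247] [0.624 0.093 0.252] px [365.2 241.9]
scene red 36 [ 0.231 -0.075  0.24 ] [0.631 0.214 0.246] [0.641 0.245 0.474] px [399.1 259.1]
scene orange 881 [ 0.234 -0.517  0.032] [ 0.635 -0.265  0.078] [ 0.673 -0.166  0.333] px [306.7 207.8]
scene purple 15 [ 0.394 -0.591  0.03 ] [ 0.414 -0.441  0.031] [ 0.596 -0.246  0.037] px [313.7 175.3]
top yellow 152 [ 0.544 -0.227  0.095] [ 0.572 -0.213  0.214] [ 0.605 -0.201  0.256] px [314.3 211. ]
top blue 132 [ 0.53  -0.317  0.187] [ 0.558 -0.303  0.216] [ 0.586 -0.293  0.256] px [347.3 216.8]
top green 102 [0.603 0.041 0.238] [0.611 0.069 0.247] [0.619 0.095 0.254] px [208.  193.1]
top red 44 [0.62  0.202 0.237] [0.628 0.231 0.245] [0.634 0.246 0.253] px [149.4 185.8]
top orange 761 [ 0.567 -0.366  0.03 ] [ 0.625 -0.267  0.077] [0.671 0.221 0.248] px [330.9 200.4]
top purple 58 [ 0.405 -0.599  0.03 ] [ 0.409 -0.403  0.032] [ 0.592 -0.272  0.043] px [382.9 253.9]
```

View pics/crops.png

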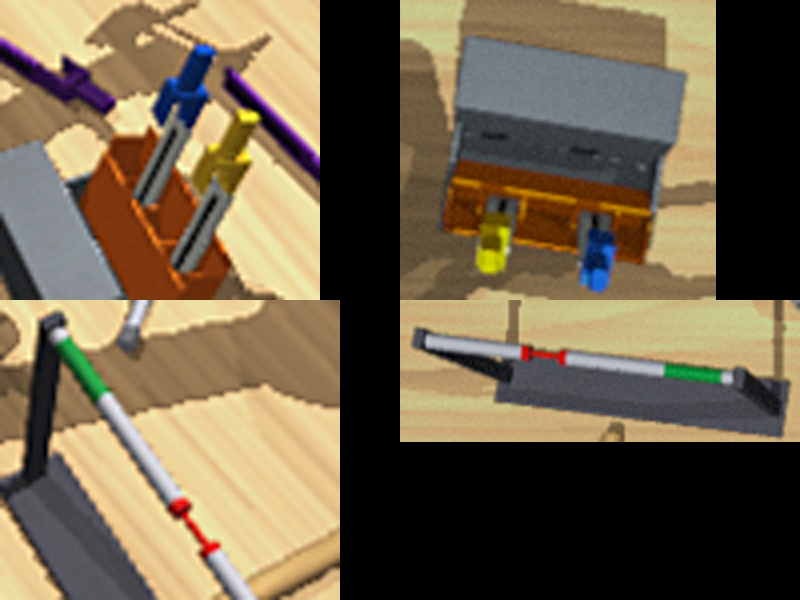

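The crops show both refills leaning towards the robot. The notch runs between the red edges, at about u 528–562 in the bottom-right crop. Next I'll fit the frames from the clouds and check which side the lip is on.

```bash
python3 - <<'E'
from h import *
a=pickle.load(open("scene0.pkl","rb"));b=pickle.load(open("top0.pkl","rb"))
for n,d in(("scene",a),("top",b)):
    X,C,U=cloud(d); h=cv2.cvtColor(C[None].copy(),cv2.COLOR_RGB2HSV)[0].astype(int)
    near=(X[:,2]>0.08)&(X[:,0]>.5)&(X[:,0]<.62)
    Y=near&(h[:,0]>=22)&(h[:,0]<=32)&(h[:,1]>150)&(abs(X[:,1]+.213)<.03)
    B=near&(h[:,0]>=105)&(h[:,0]<=120)&(h[:,1]>150)&(abs(X[:,1]+.3)<.03)
    # housing top
    H=(abs(X[:,2]-.138)<.006)&(X[:,0]>.6)&(X[:,0]<.8)&(X[:,1]<-.1)&(X[:,1]>-.45)
    r=cv2.minAreaRect(X[H][:,:2].astype(np.float32)); print(n,"housing",H.sum(),r)
    # rail points
    R=(X[:,2]>.236)&(X[:,2]<.26)&(X[:,0]>.57)&(X[:,0]<.68)&(X[:,1]>.02)&(X[:,1]<.42)
    l=cv2.fitLine(X[R].astype(np.float32),cv2.DIST_HUBER,0,.01,.01).ravel(); print("rail",R.sum(),l.round(4),X[R].min(0),X[R].max(0))
    psi=np.deg2rad(-8.5); c,s=np.cos(psi),np.sin(psi)
    for nm,M in(("Y",Y),("B",B)):
        P=X[M]; bx=P[:,0]*c+P[:,1]*s; by=-P[:,0]*s+P[:,1]*c
        L=np.deg2rad(25); xs=bx*np.cos(L)+P[:,2]*np.sin(L); zs=-bx*np.sin(L)+P[:,2]*np.cos(L)
        print(nm,"lean-x/y by z bins")
        for z in np.arange(zs.min(),zs.max(),.012):
            m=(zs>=z)&(zs<z+.012)
            if m.sum()>1: print(f"{z:.3f} n{m.sum()} x {xs[m].min():.3f} {xs[m].max():.3f} y {by[m].min():.3f} {by[m].max():.3f}")
E
```

```text
scene housing 804 ((0.7278612852096558, -0.2835456132888794), (0.21065525710582733, 0.07108612358570099), 81.2896957397461)
rail 603 [0.1057 0.9944 0.0029 0.6308 0.2057 0.2454] [0.5978971  0.02001666 0.23611817] [0.6565916  0.36034482 0.25374737]
Y lean-x/y by z bins
-0.107 n20 x 0.607 0.647 y -0.142 -0.117
-0.095 n17 x 0.610 0.648 y -0.136 -0.116
-0.083 n22 x 0.607 0.649 y -0.140 -0.114
-0.071 n39 x 0.608 0.649 y -0.137 -0.115
-0.059 n12 x 0.620 0.642 y -0.126 -0.119
-0.047 n15 x 0.619 0.640 y -0.129 -0.120
-0.035 n10 x 0.625 0.640 y -0.129 -0.120
-0.023 n16 x 0.616 0.638 y -0.136 -0.119
B lean-x/y by z bins
-0.106 n16 x 0.609 0.649 y -0.227 -0.205
-0.094 n20 x 0.608 0.649 y -0.225 -0.206
-0.082 n26 x 0.604 0.649 y -0.226 -0.205
-0.070 n34 x 0.610 0.649 y -0.228 -0.204
-0.058 n12 x 0.617 0.639 y -0.220 -0.211
-0.046 n15 x 0.621 0.638 y -0.220 -0.210
-0.034 n12 x 0.622 0.638 y -0.229 -0.212
-0.022 n12 x 0.622 0.642 y -0.224 -0.210
top housing 1614 ((0.7260994911193848, -0.2825735807418823), (0.20675863325595856, 0.07145892083644867), 81.30126190185547)
rail 751 [0.0993 0.9951 0.0018 0.6249 0.1901 0.247 ] [0.59718324 0.02000429 0.23615469] [0.65117934 0.35955113 0.2566416 ]
Y lean-x/y by z bins
-0.179 n3 x 0.606 0.609 y -0.113 -0.110
-0.107 n5 x 0.645 0.646 y -0.133 -0.119
-0.095 n11 x 0.644 0.646 y -0.136 -0.116
-0.083 n9 x 0.644 0.646 y -0.137 -0.118
-0.071 n58 x 0.608 0.645 y -0.140 -0.116
-0.059 n12 x 0.613 0.643 y -0.138 -0.117
-0.047 n7 x 0.636 0.639 y -0.135 -0.121
-0.035 n6 x 0.637 0.639 y -0.133 -0.122
-0.023 n42 x 0.620 0.639 y -0.135 -0.121
B lean-x/y by z bins
-0.103 n6 x 0.615 0.645 y -0.226 -0.209
-0.091 n9 x 0.643 0.645 y -0.223 -0.209
-0.079 n11 x 0.609 0.646 y -0.226 -0.209
-0.067 n56 x 0.608 0.645 y -0.230 -0.207
-0.055 n8 x 0.625 0.640 y -0.224 -0.213
-0.043 n8 x 0.625 0.639 y -0.224 -0.213
-0.031 n17 x 0.618 0.639 y -0.225 -0.212
-0.019 n28 x 0.619 0.639 y -0.226 -0.213
```

```bash
python3 - <<'E'
from h import *
for n in("scene","top"):
    d=pickle.load(open(n+"0.pkl","rb"))
    X,C,U=cloud(d); h=cv2.cvtColor(C[None].copy(),cv2.COLOR_RGB2HSV)[0].astype(int)
    psi=np.deg2rad(-8.7); c,s=np.cos(psi),np.sin(psi); L=np.deg2rad(25)
    bx=X[:,0]*c+X[:,1]*s; by=-X[:,0]*s+X[:,1]*c
    xs=bx*np.cos(L)+X[:,2]*np.sin(L); zs=-bx*np.sin(L)+X[:,2]*np.cos(L)
    yc=-.1275-.002
    W=(abs(by-yc)<.02)&(xs>.57)&(xs<.68)&(zs>-.19)&(h[:,1]<60)&(X[:,2]>.06)
    for z in np.arange(-.19,-.0,.012):
        m=W&(zs>=z)&(zs<z+.012)
        if m.sum()>1: print(n,f"{z:.3f} n{m.sum()} x {xs[m].min():.3f} {np.median(xs[m]):.3f} {xs[m].max():.3f} y {by[m].min():.3f} {by[m].max():.3f}")
    Y=(abs(by-yc)<.02)&(h[:,0]>=22)&(h[:,0]<=32)&(h[:,1]>150)&(zs>-.12)
    t=Y&(zs>-.055); print("tab",X[t].mean(0),"zmax",np.percentile(zs[Y],[95,99,100]),np.percentile(by[t],[2,50,98]),np.percentile(xs[t],[2,50,98]))
    # rail colours along y
    k=np.array([.6308-.1063*.2057,0]);th=np.deg2rad(-5.85)
    ry=-X[:,0]*np.sin(th)+X[:,1]*np.cos(th); rx=X[:,0]*np.cos(th)+X[:,1]*np.sin(th)
    R=(X[:,2]>.232)&(X[:,2]<.26)&(X[:,0]>.57)&(X[:,0]<.68)&(X[:,1]>.0)&(X[:,1]<.42)
    for nm,m in(("green",(h[:,0]>45)&(h[:,0]<80)),("red",((h[:,0]<5)|(h[:,0]>175))&(h[:,1]>150)),("all",h[:,0]>=0)):
        q=R&m; print(nm,q.sum(),"ry",np.percentile(ry[q],[0,2,50,98,100]).round(4),"rx",np.percentile(rx[q],[2,50,98]).round(4),"z",np.percentile(X[q][:,2],[2,50,98]).round(4))
E
```

```text
scene -0.190 n16 x 0.610 0.615 0.618 y -0.140 -0.112
scene -0.178 n15 x 0.610 0.615 0.616 y -0.138 -0.111
scene -0.166 n16 x 0.610 0.615 0.619 y -0.137 -0.112
scene -0.154 n15 x 0.608 0.615 0.618 y -0.133 -0.110
scene -0.142 n14 x 0.607 0.614 0.619 y -0.140 -0.111
scene -0.130 n14 x 0.610 0.616 0.621 y -0.134 -0.111
scene -0.118 n15 x 0.612 0.615 0.619 y -0.141 -0.110
tab [ 0.56181391 -0.20963802  0.2365897 ] zmax [-0.01798542 -0.01657538 -0.01410841] [-0.13149174 -0.1210623  -0.11653179] [0.61889913 0.63328109 0.64220946]
green 86 ry [0.0985 0.0993 0.1302 0.1598 0.1605] rx [0.5965 0.6068 0.6122] z [0.239  0.2457 0.251 ]
red 38 ry [0.262  0.2637 0.2769 0.3076 0.3081] rx [0.5985 0.6061 0.6125] z [0.239  0.2438 0.251 ]
all 629 ry [0.0744 0.0807 0.265  0.4227 0.4241] rx [0.5968 0.6073 0.6147] z [0.2368 0.2458 0.252 ]
top -0.106 n2 x 0.611 0.613 0.615 y -0.141 -0.139
tab [ 0.55766969 -0.21295013  0.24556239] zmax [-0.01517643 -0.01404173 -0.01343786] [-0.13285224 -0.12616134 -0.11932678] [0.62030341 0.63432173 0.63935777]
green 124 ry [0.0748 0.0996 0.1301 0.1602 0.4131] rx [0.5948 0.6008 0.6078] z [0.2381 0.2472 0.2519]
red 48 ry [0.2649 0.265  0.2952 0.308  0.3089] rx [0.5956 0.6021 0.6065] z [0.2376 0.245  0.2509]
all 788 ry [0.0743 0.0764 0.2374 0.4188 0.424 ] rx [0.5929 0.6021 0.6112] z [0.238  0.2472 0.2542]
```

```bash
cat >> h.py <<'E'
from scipy.spatial.transform import Rotation as Ro
def axes(yaw,lean):  # refill axes (columns), lean: top toward -x, degrees
    return (Ro.from_euler("z",yaw,degrees=True)*Ro.from_euler("y",-lean,degrees=True)).as_matrix()
def tool(A): return A@np.diag([1,-1,-1.])   # tool axes for refill axes
def rows(Rt,p):
    s=get_state();R=np.array(s["orientation"])
    print("t",round(s["t"],2),"dp",(R.T@(p-np.array(s["tcp_pos"]))/.5).round(4),"ang",(Ro.from_matrix(R.T@Rt).as_rotvec()/np.pi).round(4))
E
python3 - <<'E'
from h import *
A=axes(-8.7,25); T=tool(A); tab=A@[.628,-.1255,-.035]; print(A,tab)
rows(T,tab+T[:,2]*(.019-.09))
E
```

```text
[[ 8.95879707e-01  1.51260820e-01 -4.17755568e-01]
 [-1.37088859e-01  9.88493887e-01  6.39255849e-02]
 [ 4.22618262e-01  6.93889390e-18  9.06307787e-01]] [ 0.55825067 -0.21238518  0.2336835 ]
t 0.1 dp [ 0.8307 -0.3746 -0.1859] ang [-0.0372  0.1357  0.1651]
```

```bash
python3 -m inch '[{"angular":[0,0,0.08],"delta_pos":[0.05,0,-0.18],"jaw":60},{"angular":[0,0,0.08],"delta_pos":[0.1,0,-0.18],"jaw":60},{"angular":[-0.037,0.136,0.165],"delta_pos":[0.831,-0.375,-0.186],"jaw":60},{"angular":[-0.037,0.136,0.165],"delta_pos":[0.831,-0.375,-0.186],"jaw":60},{"angular":[-0.037,0.136,0.165],"delta_pos":[0.831,-0.375,-0.186],"jaw":60},{"angular":[-0.037,0.136,0.165],"delta_pos":[0.831,-0.375,-0.186],"jaw":60},{"angular":[-0.037,0.136,0.165],"delta_pos":[0.831,-0.375,-0.186],"jaw":60},{"angular":[-0.037,0.136,0.165],"delta_pos":[0.831,-0.375,-0.186],"jaw":60},{"angular":[-0.037,0.136,0.165],"delta_pos":[0.831,-0.375,-0.186],"jaw":60},{"angular":[-0.037,0.136,0.165],"delta_pos":[0.831,-0.375,-0.186],"jaw":60},{"angular":[-0.037,0.136,0.165],"delta_pos":[0.831,-0.375,-0.186],"jaw":60},{"angular":[-0.037,0.136,0.165],"delta_pos":[0.831,-0.375,-0.186],"jaw":60},{"angular":[-0.037,0.136,0.165],"delta_pos":[0.831,-0.375,-0.186],"jaw":60},{"angular":[-0.037,0.136,0.165],"delta_pos":[0.831,-0.375,-0.186],"jaw":60},{"angular":[-0.037,0.136,0.165],"delta_pos":[0.831,-0.375,-0.186],"jaw":60},{"angular":[-0.037,0.136,0.165],"delta_pos":[0.831,-0.375,-0.186],"jaw":60}]'
python3 - <<'E'
from h import *
A=axes(-8.7,25); T=tool(A); tab=A@[.628,-.1255,-.035]
rows(T,tab+T[:,2]*(.019-.09))
d=snap("wrist"); pickle.dump(d,open("w0.pkl","wb")); im=d["pixels"][...,::-1].copy()
for k in ([17,0,222],[17,7,244],[17,-7,244],[7,7,244],[27,-7,244],[27,7,198]):
    p=A@[.611,-.1255,-.257]+A@(np.array(k)/1e3); u=cv2.projectPoints(p[None],cv2.Rodrigues(d["R"])[0],d["t"],d["camera_matrix"],d["dist_coeffs"])[0].ravel(); print(k,u.round(1)); cv2.circle(im,tuple(int(i) for i in u),2,(0,0,255),-1)
cv2.imwrite("pics/w0.png",im)
E
```

```text
t: 1.7
tcp_pos: [0.5281, -0.2093, 0.2984]
orientation: [[0.895, -0.153, 0.419], [-0.138, -0.988, -0.066], [0.424, 0.001, -0.906]]
force: [-0.3, 0.4, 0.4]
width: 0.0601
gripper_force: 0.0
t 1.7 dp [ 0.0002 -0.0029  0.0009] ang [ 0.0005 -0.0004 -0.0003]
[17, 0, 222] [314.8 206.9]
[17, 7, 244] [306.5 214.1]
[17, -7, 244] [322.8 214.1]
[7, 7, 244] [306.6 225.1]
[27, -7, 244] [322.9 202.9]
[27, 7, 198] [307.9 190.7]
```

View pics/w0.png

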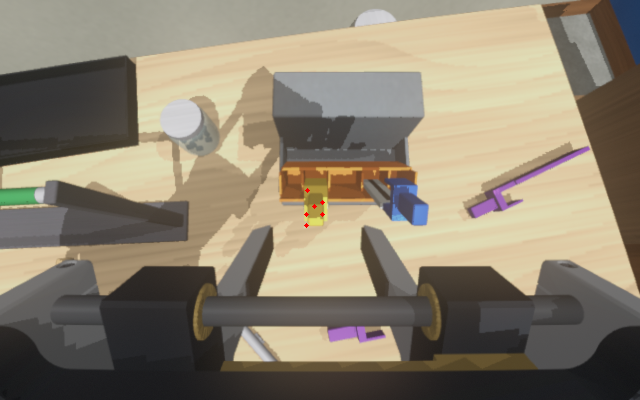

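The wrist view shows the yellow tab at about (316,205) between the fingers, within about 1 mm of the estimate. Next I'll advance and grip.

```bash
python3 -m inch '[{"angular":[0,0,0],"delta_pos":[0,0,0.05],"jaw":50},{"angular":[0,0,0],"delta_pos":[0,-0.001,0.1],"jaw":45},{"angular":[0,0,0],"delta_pos":[0,-0.001,0.14],"jaw":40},{"angular":[0,0,0],"delta_pos":[0,-0.001,0.16],"jaw":40},{"angular":[0,0,0],"delta_pos":[0,-0.001,0.175],"jaw":40},{"angular":[0,0,0],"delta_pos":[0,-0.001,0.177],"jaw":40},{"angular":[0,0,0],"delta_pos":[0,-0.001,0.177],"jaw":20},{"angular":[0,0,0],"delta_pos":[0,-0.001,0.177],"jaw":5},{"angular":[0,0,0],"delta_pos":[0,-0.001,0.177],"jaw":5},{"angular":[0,0,0],"delta_pos":[0,-0.001,0.177],"jaw":5},{"angular":[0,0,0],"delta_pos":[0,-0.001,0.177],"jaw":5},{"angular":[0,0,0],"delta_pos":[0,-0.001,0.177],"jaw":5},{"angular":[0,0,0],"delta_pos":[0,-0.001,0.177],"jaw":5}]' 25
```

```text
t: 3.05
tcp_pos: [0.5661, -0.2135, 0.2191]
orientation: [[0.895, -0.151, 0.42], [-0.136, -0.989, -0.066], [0.425, 0.002, -0.905]]
force: [-3.6, 0.1, 5.0]
width: 0.0137
gripper_force: 25.0
```

```bash
python3 -m inch '[{"angular":[0,0,0],"delta_pos":[0,0,-0.01],"jaw":5},{"angular":[0,0,0],"delta_pos":[0,0,-0.03],"jaw":5},{"angular":[0,0,0],"delta_pos":[0,0,-0.06],"jaw":5},{"angular":[0,0,0],"delta_pos":[0,0,-0.09],"jaw":5},{"angular":[0,0,0],"delta_pos":[0,0,-0.12],"jaw":5},{"angular":[0,0,0],"delta_pos":[0,0,-0.15],"jaw":5},{"angular":[0,0,0],"delta_pos":[0,0,-0.18],"jaw":5},{"angular":[0,0,0],"delta_pos":[0,0,-0.21],"jaw":5},{"angular":[0,0,0],"delta_pos":[0,0,-0.24],"jaw":5},{"angular":[0,0,0],"delta_pos":[0,0,-0.27],"jaw":5},{"angular":[0,0,0],"delta_pos":[0,0,-0.30],"jaw":5},{"angular":[0,0,0],"delta_pos":[0,0,-0.32],"jaw":5},{"angular":[0,0,0],"delta_pos":[0,0,-0.32],"jaw":5},{"angular":[0,0,0],"delta_pos":[0,0,-0.32],"jaw":5}]'
python3 - <<'E'
from h import *
s=get_state();print(s["torque"])
th=-5.85;A=axes(th,0);T=tool(A)
ax=A@[.6035,.130,0]; print("band",ax)
# waypoint: above band, grasp at seat+36+... 
rows(T,ax+np.array([0,0,.24+.008+.036-.019+.080]))
d=snap("scene");save(d,"pics/s1.png",(200,60,480,270),2.8);pickle.dump(d,open("s1.pkl","wb"))
d=snap("top");pickle.dump(d,open("t1.pkl","wb"))
E
```

```text
t: 4.45
tcp_pos: [0.4984, -0.2027, 0.3627]
orientation: [[0.896, -0.151, 0.418], [-0.136, -0.989, -0.064], [0.423, 0.001, -0.906]]
force: [-0.5, 0.2, -2.5]
width: 0.0138
gripper_force: 25.0
[ 0.1098271   0.35791952 -0.01138863]
band [0.61360724 0.06781157 0.        ]
t 4.45 dp [ 0.1178 -0.5695  0.0936] ang [ 0.0036 -0.1389 -0.0154]
```

View pics/s1.png

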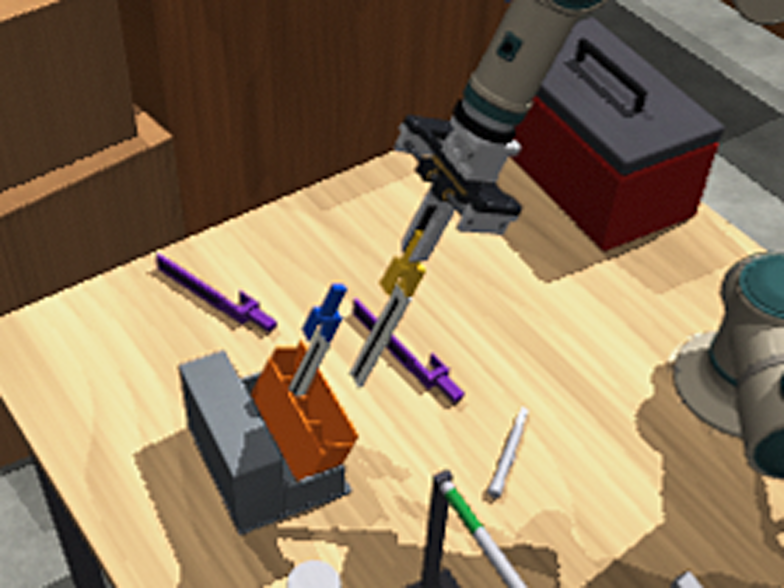

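Yellow is drawn clear of the bin at (390,330) in the crop, and blue is undisturbed. Next I'll go to a waypoint on the robot side of the band, then measure.

```bash
python3 - <<'E'
from h import *
A=axes(-5.85,0);T=tool(A)
rows(T,A@[.6035-.09,.130,0]+np.array([0,0,.36]))
E
```

```text
t 4.55 dp [-0.0321 -0.5605 -0.0105] ang [ 0.0034 -0.1387 -0.0154]
```

```bash
python3 -m inch '[{"angular":[0,-0.01,0],"delta_pos":[0,-0.02,-0.01],"jaw":5},{"angular":[0,-0.025,0],"delta_pos":[0,-0.06,-0.01],"jaw":5},{"angular":[0,-0.04,0],"delta_pos":[0,-0.12,-0.01],"jaw":5},{"angular":[0,-0.06,-0.005],"delta_pos":[-0.01,-0.18,-0.01],"jaw":5},{"angular":[0,-0.08,-0.005],"delta_pos":[-0.01,-0.24,-0.01],"jaw":5},{"angular":[0,-0.1,-0.01],"delta_pos":[-0.02,-0.3,-0.01],"jaw":5},{"angular":[0.003,-0.12,-0.01],"delta_pos":[-0.02,-0.36,-0.01],"jaw":5},{"angular":[0.003,-0.13,-0.015],"delta_pos":[-0.03,-0.42,-0.01],"jaw":5},{"angular":[0.003,-0.139,-0.015],"delta_pos":[-0.03,-0.48,-0.01],"jaw":5},{"angular":[0.003,-0.139,-0.015],"delta_pos":[-0.032,-0.53,-0.01],"jaw":5},{"angular":[0.003,-0.139,-0.015],"delta_pos":[-0.032,-0.55,-0.01],"jaw":5},{"angular":[0.003,-0.139,-0.015],"delta_pos":[-0.032,-0.56,-0.01],"jaw":5},{"angular":[0.003,-0.139,-0.015],"delta_pos":[-0.032,-0.56,-0.01],"jaw":5},{"angular":[0.003,-0.139,-0.015],"delta_pos":[-0.032,-0.56,-0.01],"jaw":5},{"angular":[0.003,-0.139,-0.015],"delta_pos":[-0.032,-0.56,-0.01],"jaw":5}]'
python3 - <<'E'
from h import *
A=axes(-5.85,0);T=tool(A)
rows(T,A@[.6035-.09,.130,0]+np.array([0,0,.36]))
ims=[]
for n,c in(("scene",(300,120,440,260)),("top",(150,140,290,280))):
    d=snap(n);pickle.dump(d,open(n+"2.pkl","wb"))
    ims.append(cv2.resize(d["pixels"][c[1]:c[3],c[0]:c[2],::-1],(400,400),interpolation=cv2.INTER_CUBIC))
    X,C,U=cloud(d); h=cv2.cvtColor(C[None].copy(),cv2.COLOR_RGB2HSV)[0].astype(int)
    P=X@A
    Y=(h[:,0]>=22)&(h[:,0]<=32)&(h[:,1]>150)&(abs(P[:,1]-.13)<.04)&(abs(P[:,0]-.513)<.06)&(P[:,2]>.2)
    W=(h[:,1]<70)&(abs(P[:,1]-.13)<.03)&(abs(P[:,0]-.5)<.04)&(P[:,2]>.14)&(P[:,2]<.34)
    for nm,M in(("Y",Y),("W",W)):
        for z in np.arange(.14,.42,.012):
            m=M&(P[:,2]>=z)&(P[:,2]<z+.012)
            if m.sum()>1:print(n,nm,f"{z:.3f} n{m.sum()} x {P[m,0].min():.3f} {np.median(P[m,0]):.3f} {P[m,0].max():.3f} y {P[m,1].min():.3f} {np.median(P[m,1]):.3f} {P[m,1].max():.3f} z {P[m,2].max():.3f}")
cv2.imwrite("pics/s2.png",np.hstack(ims))
E
```

```text
t: 6.05
tcp_pos: [0.5245, 0.0754, 0.3609]
orientation: [[0.994, -0.105, 0.001], [-0.105, -0.994, -0.003], [0.001, 0.003, -1.0]]
force: [-0.3, -0.5, -1.1]
width: 0.0143
gripper_force: 25.0
t 6.05 dp [-0.0012 -0.0031  0.0017] ang [ 0.0008 -0.0004 -0.0009]
scene Y 0.296 n3 x 0.494 0.501 0.501 y 0.122 0.127 0.138 z 0.307
scene Y 0.308 n18 x 0.495 0.529 0.533 y 0.118 0.132 0.140 z 0.320
scene Y 0.320 n20 x 0.494 0.529 0.533 y 0.121 0.137 0.140 z 0.332
scene Y 0.332 n22 x 0.498 0.524 0.533 y 0.121 0.139 0.141 z 0.344
scene Y 0.344 n34 x 0.498 0.525 0.534 y 0.120 0.136 0.142 z 0.355
scene Y 0.356 n6 x 0.523 0.524 0.527 y 0.125 0.130 0.133 z 0.368
scene Y 0.368 n7 x 0.522 0.525 0.526 y 0.125 0.130 0.136 z 0.380
scene Y 0.380 n6 x 0.522 0.524 0.525 y 0.123 0.127 0.131 z 0.389
scene Y 0.392 n7 x 0.516 0.522 0.523 y 0.121 0.127 0.132 z 0.396
scene W 0.152 n10 x 0.496 0.502 0.504 y 0.116 0.134 0.141 z 0.164
scene W 0.164 n13 x 0.497 0.502 0.503 y 0.121 0.134 0.143 z 0.176
scene W 0.176 n12 x 0.496 0.502 0.505 y 0.117 0.136 0.142 z 0.188
scene W 0.188 n14 x 0.497 0.501 0.506 y 0.119 0.133 0.142 z
[... 156 characters left out ...]
 x 0.493 0.501 0.503 y 0.117 0.133 0.142 z 0.235
scene W 0.236 n15 x 0.495 0.502 0.503 y 0.117 0.134 0.141 z 0.247
scene W 0.248 n16 x 0.496 0.501 0.505 y 0.116 0.135 0.144 z 0.259
scene W 0.260 n17 x 0.496 0.501 0.504 y 0.116 0.134 0.142 z 0.272
scene W 0.272 n17 x 0.494 0.502 0.504 y 0.118 0.132 0.144 z 0.284
scene W 0.284 n14 x 0.496 0.502 0.503 y 0.117 0.131 0.143 z 0.296
scene W 0.296 n15 x 0.494 0.502 0.504 y 0.124 0.139 0.143 z 0.304
scene W 0.308 n2 x 0.533 0.533 0.533 y 0.116 0.117 0.117 z 0.319
scene W 0.332 n2 x 0.531 0.531 0.531 y 0.115 0.115 0.116 z 0.336
top Y 0.320 n3 x 0.492 0.493 0.526 y 0.117 0.117 0.119 z 0.331
top Y 0.344 n5 x 0.527 0.529 0.529 y 0.116 0.117 0.123 z 0.351
```

View pics/s2.png

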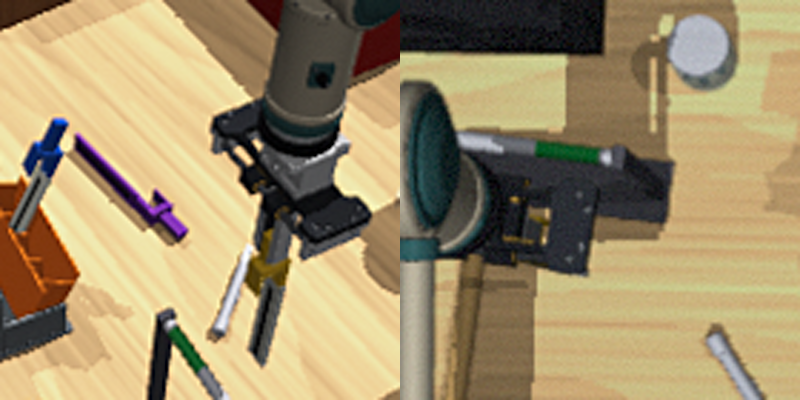

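Upright and aligned (sleeve face x′ 0.502, seat about z 0.3405). Next I'll move over the rail and descend most of the way.

```bash
python3 -m inch '[{"angular":[0,0,0],"delta_pos":[0.03,-0.001,0],"jaw":5},{"angular":[0,0,0],"delta_pos":[0.07,-0.002,0],"jaw":5},{"angular":[0,0,0],"delta_pos":[0.11,-0.002,0],"jaw":5},{"angular":[0,0,0],"delta_pos":[0.15,-0.002,0],"jaw":5},{"angular":[0,0,0],"delta_pos":[0.17,-0.002,0],"jaw":5},{"angular":[0,0,0],"delta_pos":[0.177,-0.002,0],"jaw":5},{"angular":[0,0,0],"delta_pos":[0.177,-0.002,0],"jaw":5},{"angular":[0,0,0],"delta_pos":[0.177,-0.002,0.02],"jaw":5},{"angular":[0,0,0],"delta_pos":[0.177,-0.002,0.05],"jaw":5},{"angular":[0,0,0],"delta_pos":[0.177,-0.002,0.07],"jaw":5},{"angular":[0,0,0],"delta_pos":[0.177,-0.002,0.07],"jaw":5},{"angular":[0,0,0],"delta_pos":[0.177,-0.002,0.07],"jaw":5}]'
python3 - <<'E'
from h import *
A=axes(-5.85,0)
d=snap("scene");pickle.dump(d,open("scene3.pkl","wb"))
save(d,"pics/s3.png",(320,160,440,250),6)
X,C,U=cloud(d);P=X@A; h=cv2.cvtColor(C[None].copy(),cv2.COLOR_RGB2HSV)[0].astype(int)
s=get_state();print(A.T@s["tcp_pos"],s["force"])
Y=(h[:,0]>=22)&(h[:,0]<=32)&(h[:,1]>150)&(abs(P[:,1]-.13)<.03)&(abs(P[:,0]-.604)<.05)&(P[:,2]>.22)
for z in np.arange(.24,.38,.012):
    m=Y&(P[:,2]>=z)&(P[:,2]<z+.012)
    if m.sum()>1:print(f"{z:.3f} n{m.sum()} x {P[m,0].min():.3f} {np.median(P[m,0]):.3f} {P[m,0].max():.3f} y {P[m,1].min():.3f} {P[m,1].max():.3f} z {P[m,2].max():.3f}")
E
```

```text
t: 7.35
tcp_pos: [0.6124, 0.0683, 0.3259]
orientation: [[0.995, -0.103, 0.001], [-0.103, -0.995, -0.002], [0.001, 0.002, -1.0]]
force: [0.4, 0.4, -1.4]
width: 0.014
gripper_force: 25.0
[0.60258656 0.13035738 0.32634517] [ 0.74173681 -0.67339099 -1.45596923]
0.264 n5 x 0.583 0.589 0.619 y 0.123 0.141 z 0.275
0.276 n16 x 0.583 0.590 0.621 y 0.122 0.143 z 0.288
0.288 n12 x 0.581 0.590 0.621 y 0.125 0.142 z 0.299
0.300 n28 x 0.583 0.609 0.621 y 0.125 0.144 z 0.312
0.312 n26 x 0.586 0.613 0.620 y 0.123 0.142 z 0.323
0.324 n5 x 0.610 0.613 0.613 y 0.126 0.133 z 0.335
0.336 n4 x 0.612 0.612 0.613 y 0.128 0.135 z 0.346
0.348 n7 x 0.608 0.612 0.614 y 0.125 0.134 z 0.360
0.360 n3 x 0.605 0.610 0.612 y 0.127 0.132 z 0.361
```

View pics/s3.png

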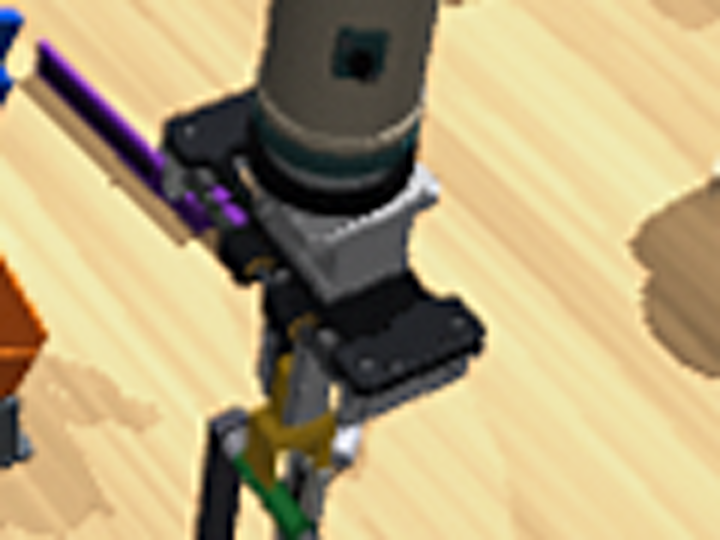

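The hanger straddles the rail over the green band ((290,440) in the crop), with seat x′ about 0.6035 against rail 0.604. Next I'll descend to just above contact.

```bash
python3 -m inch '[{"angular":[0,0,0],"delta_pos":[0.001,0,0.02],"jaw":5},{"angular":[0,0,0],"delta_pos":[0.001,0,0.05],"jaw":5},{"angular":[0,0,0],"delta_pos":[0.001,0,0.075],"jaw":5},{"angular":[0,0,0],"delta_pos":[0.001,0,0.092],"jaw":5},{"angular":[0,0,0],"delta_pos":[0.001,0,0.1],"jaw":5},{"angular":[0,0,0],"delta_pos":[0.001,0,0.1],"jaw":5},{"angular":[0,0,0],"delta_pos":[0.001,0,0.1],"jaw":5},{"angular":[0,0,0],"delta_pos":[0.001,0,0.1],"jaw":5}]'
```

```text
t: 8.2
tcp_pos: [0.6137, 0.0681, 0.2765]
orientation: [[0.995, -0.103, 0.002], [-0.103, -0.995, -0.002], [0.002, 0.002, -1.0]]
force: [0.0, 0.5, -1.4]
width: 0.014
gripper_force: 25.0
```

```bash
python3 -m inch '[{"angular":[0,0,0],"delta_pos":[0,0,0.002],"jaw":5},{"angular":[0,0,0],"delta_pos":[0,0,0.004],"jaw":5},{"angular":[0,0,0],"delta_pos":[0,0,0.004],"jaw":5}]'; python3 -m inch '[{"angular":[0,0,0],"delta_pos":[0,0,0.002],"jaw":5},{"angular":[0,0,0],"delta_pos":[0,0,0.004],"jaw":5},{"angular":[0,0,0],"delta_pos":[0,0,0.004],"jaw":5}]' | grep -E "tcp|force"
```

```text
t: 8.5
tcp_pos: [0.6133, 0.068, 0.2737]
orientation: [[0.995, -0.103, 0.001], [-0.103, -0.995, -0.002], [0.001, 0.002, -1.0]]
force: [-0.3, 0.8, -2.0]
width: 0.0142
gripper_force: 25.0
tcp_pos: [0.6132, 0.0681, 0.2715]
force: [0.4, 0.3, -1.2]
gripper_force: 25.0
```

```bash
python3 -m inch '[{"angular":[0,0,0],"delta_pos":[0,0,0.002],"jaw":5},{"angular":[0,0,0],"delta_pos":[0,0,0.003],"jaw":5},{"angular":[0,0,0],"delta_pos":[0,0,0.003],"jaw":5}]' | grep -E "tcp|force"
```

```text
tcp_pos: [0.6134, 0.068, 0.2709]
force: [-0.5, -0.2, 1.6]
gripper_force: 25.0
```

```bash
python3 -m inch '[{"angular":[0,0,0],"delta_pos":[0,0,0.001],"jaw":5},{"angular":[0,0,0],"delta_pos":[0,0,0.002],"jaw":5},{"angular":[0,0,0],"delta_pos":[0,0,0.002],"jaw":5}]' | grep -E "tcp|force"
```

```text
tcp_pos: [0.6134, 0.0681, 0.2708]
force: [-1.8, -0.4, 6.0]
gripper_force: 25.0
```

```bash
python3 -m inch '[{"angular":[0,0,0],"delta_pos":[0,0,0.001],"jaw":5},{"angular":[0,0,0],"delta_pos":[0,0,0.002],"jaw":5},{"angular":[0,0,0],"delta_pos":[0,0,0.002],"jaw":5}]' | grep -E "tcp|force"
```

```text
tcp_pos: [0.6134, 0.068, 0.2708]
force: [-2.9, -0.8, 9.8]
gripper_force: 25.0
```

Contact established at about 11 N. Next I'll ease off to about 3 N and start sliding along the rail.

```bash
python3 -m inch '[{"angular":[0,0,0],"delta_pos":[0,0,-0.002],"jaw":5},{"angular":[0,0,0],"delta_pos":[0,0,-0.0035],"jaw":5},{"angular":[0,0,0],"delta_pos":[0,0,-0.0035],"jaw":5},{"angular":[0,0,0],"delta_pos":[0,0,-0.0035],"jaw":5}]' | grep -E "tcp|force"; python3 - <<'E'
from h import *
A=axes(-5.85,0); s=get_state(); print(A.T@s["tcp_pos"], np.array(s["orientation"]).T@A[:,1])
E
```

```text
tcp_pos: [0.6134, 0.0681, 0.2708]
force: [-1.7, -0.7, 6.9]
gripper_force: 25.0
[0.60330659 0.13022623 0.27083074] [-0.00152086 -0.999997   -0.00191968]
```

```bash
python3 -m inch '[{"angular":[0,0,0],"delta_pos":[0,-0.004,0],"jaw":5},{"angular":[0,0,0],"delta_pos":[0,-0.01,0],"jaw":5},{"angular":[0,0,0],"delta_pos":[0,-0.02,0],"jaw":5},{"angular":[0,0,0],"delta_pos":[0,-0.03,0],"jaw":5},{"angular":[0,0,0],"delta_pos":[0,-0.04,0],"jaw":5},{"angular":[0,0,0],"delta_pos":[0,-0.05,0],"jaw":5},{"angular":[0,0,0],"delta_pos":[0,-0.06,0],"jaw":5},{"angular":[0,0,0],"delta_pos":[0,-0.06,0],"jaw":5}]'; python3 - <<'E'
from h import *
A=axes(-5.85,0); s=get_state(); print(A.T@s["tcp_pos"], np.array(s["orientation"]).T@A[:,1])
E
```

```text
t: 10.9
tcp_pos: [0.6173, 0.0967, 0.2709]
orientation: [[0.995, -0.104, 0.003], [-0.104, -0.995, -0.005], [0.004, 0.005, -1.0]]
force: [-0.1, -2.7, 6.1]
width: 0.0137
gripper_force: 25.0
[0.60425864 0.15913324 0.27089426] [-0.00158821 -0.99998819 -0.004593  ]
```

```bash
python3 -m inch '[{"angular":[0,0,0],"delta_pos":[0,-0.005,-0.001],"jaw":5},{"angular":[0,0,0],"delta_pos":[0,-0.015,-0.001],"jaw":5},{"angular":[0,0,0],"delta_pos":[0,-0.025,-0.001],"jaw":5},{"angular":[0,0,0],"delta_pos":[0,-0.04,-0.001],"jaw":5},{"angular":[0,0,0],"delta_pos":[0,-0.055,-0.001],"jaw":5},{"angular":[0,0,0],"delta_pos":[0,-0.07,-0.001],"jaw":5},{"angular":[0,0,0],"delta_pos":[0,-0.085,-0.001],"jaw":5},{"angular":[0,0,0],"delta_pos":[0,-0.1,-0.001],"jaw":5},{"angular":[0,0,0],"delta_pos":[0,-0.115,-0.001],"jaw":5},{"angular":[0,0,0],"delta_pos":[0,-0.13,-0.001],"jaw":5},{"angular":[0,0,0],"delta_pos":[0,-0.145,-0.001],"jaw":5},{"angular":[0,0,0],"delta_pos":[0,-0.16,-0.001],"jaw":5},{"angular":[0,0,0],"delta_pos":[0,-0.175,-0.001],"jaw":5},{"angular":[0,0,0],"delta_pos":[0,-0.19,-0.001],"jaw":5},{"angular":[0,0,0],"delta_pos":[0,-0.195,-0.001],"jaw":5},{"angular":[0,0,0],"delta_pos":[0,-0.195,-0.001],"jaw":5}]'; python3 - <<'E'
from h import *
A=axes(-5.85,0); s=get_state(); print(A.T@s["tcp_pos"], np.array(s["orientation"]).T@A[:,1])
E
```

```text
t: 12.5
tcp_pos: [0.6269, 0.1946, 0.2709]
orientation: [[0.995, -0.103, 0.002], [-0.103, -0.995, -0.003], [0.002, 0.003, -1.0]]
force: [-0.0, -2.2, 5.7]
width: 0.014
gripper_force: 25.0
[0.60380038 0.25751256 0.27085396] [-0.00132901 -0.99999382 -0.00325454]
```

```bash
python3 -m inch '[{"angular":[0,0,0],"delta_pos":[0,-0.006,0],"jaw":5},{"angular":[0,0,0],"delta_pos":[0,-0.012,0],"jaw":5},{"angular":[0,0,0],"delta_pos":[0,-0.018,0],"jaw":5},{"angular":[0,0,0],"delta_pos":[0,-0.024,0],"jaw":5},{"angular":[0,0,0],"delta_pos":[0,-0.03,0],"jaw":5},{"angular":[0,0,0],"delta_pos":[0,-0.036,0],"jaw":5},{"angular":[0,0,0],"delta_pos":[0,-0.042,0],"jaw":5},{"angular":[0,0,0],"delta_pos":[0,-0.042,0],"jaw":5}]' |grep -E "tcp|force"; python3 - <<'E'
from h import *
A=axes(-5.85,0); s=get_state(); print(A.T@s["tcp_pos"])
E
```

```text
tcp_pos: [0.6291, 0.2159, 0.2705]
force: [0.1, -1.7, 4.6]
gripper_force: 25.0
[0.60379366 0.27887905 0.2704897 ]
```

```bash
python3 -m inch '[{"angular":[0,0,0],"delta_pos":[0,-0.003,0],"jaw":5},{"angular":[0,0,0],"delta_pos":[0,-0.006,0],"jaw":5},{"angular":[0,0,0],"delta_pos":[0,-0.006,0],"jaw":5}]' |grep -E "tcp|force"
```

```text
tcp_pos: [0.6283, 0.22, 0.2688]
force: [0.2, 0.2, -1.4]
gripper_force: 25.0
```

```bash
python3 -m inch '[{"angular":[0,0,0],"delta_pos":[0,-0.003,0],"jaw":5},{"angular":[0,0,0],"delta_pos":[0,-0.006,0],"jaw":5},{"angular":[0,0,0],"delta_pos":[0,-0.006,0],"jaw":5}]' |grep -E "tcp|force"
```

```text
tcp_pos: [0.629, 0.2223, 0.2695]
force: [-0.6, 0.8, -0.7]
gripper_force: 25.0
```

The drop is felt: force fell from 4.6 N to −1.4 N and z dropped. Next I'll lower into the notch.

```bash
python3 -m inch '[{"angular":[0,0,0],"delta_pos":[0,0,0.002],"jaw":5},{"angular":[0,0,0],"delta_pos":[0,0,0.004],"jaw":5},{"angular":[0,0,0],"delta_pos":[0,0,0.005],"jaw":5},{"angular":[0,0,0],"delta_pos":[0,0,0.005],"jaw":5}]' |grep -E "tcp|force"
```

```text
tcp_pos: [0.6292, 0.2216, 0.2676]
force: [-0.0, -0.9, -1.7]
gripper_force: 25.0
```

```bash
python3 -m inch '[{"angular":[0,0,0],"delta_pos":[0,0,0.001],"jaw":5},{"angular":[0,0,0],"delta_pos":[0,0,0.002],"jaw":5},{"angular":[0,0,0],"delta_pos":[0,0,0.002],"jaw":5}]' |grep -E "tcp|force"
```

```text
tcp_pos: [0.6293, 0.2217, 0.2666]
force: [0.5, 0.1, -1.6]
gripper_force: 25.0
```

```bash
python3 -m inch '[{"angular":[0,0,0],"delta_pos":[0,0,0.001],"jaw":5},{"angular":[0,0,0],"delta_pos":[0,0,0.0025],"jaw":5},{"angular":[0,0,0],"delta_pos":[0,0,0.0025],"jaw":5}]' |grep -E "tcp|force"; python3 - <<'E'
from h import *
A=axes(-5.85,0); s=get_state(); print(A.T@s["tcp_pos"])
E
```

```text
tcp_pos: [0.6294, 0.2217, 0.2659]
force: [0.2, 0.5, 1.0]
gripper_force: 25.0
[0.60347873 0.28470332 0.26591464]
```

Seated: contact at a 4.9 mm drop. Next I'll tilt to near its natural hang angle (about 9°) so it barely swings when released.

```bash
python3 -m inch '[{"angular":[0,0.01,0],"delta_pos":[-0.0016,0,0],"jaw":5},{"angular":[0,0.02,0],"delta_pos":[-0.0032,0,0],"jaw":5},{"angular":[0,0.03,0],"delta_pos":[-0.0048,0,0],"jaw":5},{"angular":[0,0.04,0],"delta_pos":[-0.0064,0,0.0003],"jaw":5},{"angular":[0,0.05,0],"delta_pos":[-0.008,0,0.0005],"jaw":5},{"angular":[0,0.05,0],"delta_pos":[-0.008,0,0.0005],"jaw":5},{"angular":[0,0.05,0],"delta_pos":[-0.008,0,0.0005],"jaw":5}]' ; python3 - <<'E'
from h import *
s=get_state(); print(s["force"],s["torque"])
E
```

```text
t: 15.6
tcp_pos: [0.6242, 0.2223, 0.2655]
orientation: [[0.983, -0.103, 0.154], [-0.102, -0.995, -0.018], [0.155, 0.002, -0.988]]
force: [-3.8, -0.4, 2.4]
width: 0.0142
gripper_force: 25.0
[-3.76730789 -0.40580787  2.42167646] [0.12528441 0.79589435 0.01811824]
```

```bash
python3 -m inch '[{"angular":[0,0,0],"delta_pos":[-0.001,0,0],"jaw":5},{"angular":[0,0,0],"delta_pos":[-0.002,0,0],"jaw":5},{"angular":[0,0,0],"delta_pos":[-0.002,0,0],"jaw":5}]' |grep -E "tcp|force"; python3 - <<'E'
from h import *
s=get_state(); print(s["force"],s["torque"])
E
```

```text
tcp_pos: [0.6242, 0.2223, 0.2655]
force: [-4.5, -0.1, 5.7]
gripper_force: 25.0
[-4.45198186 -0.14826823  5.67688287] [ 0.07432952  0.89336003 -0.04148461]
```

```bash
python3 -m inch '[{"angular":[0,0,0],"delta_pos":[0.001,0,-0.002],"jaw":5},{"angular":[0,0,0],"delta_pos":[0.001,0,-0.002],"jaw":5},{"angular":[0,0,0],"delta_pos":[0.001,0,-0.002],"jaw":5}]' 8 |grep -E "tcp|force"; python3 - <<'E'
from h import *
A=axes(-5.85,0); s=get_state(); print(s["force"],s["torque"],A.T@s["tcp_pos"])
E
```

```text
tcp_pos: [0.6256, 0.2221, 0.2658]
force: [0.2, 0.3, -0.3]
gripper_force: 8.0
[ 0.19356354  0.2951411  -0.26919824] [ 0.0423493   0.08537214 -0.00277414] [0.59966303 0.28466443 0.26584894]
```

Forces are relieved, so I'll release slowly and wait.

```bash
python3 -m inch '[{"angular":[0,0,0],"delta_pos":[0,0,0],"jaw":16},{"angular":[0,0,0],"delta_pos":[0,0,0],"jaw":20},{"angular":[0,0,0],"delta_pos":[0,0,0],"jaw":26},{"angular":[0,0,0],"delta_pos":[0,0,0],"jaw":34},{"angular":[0,0,0],"delta_pos":[0,0,0],"jaw":44},{"angular":[0,0,0],"delta_pos":[0,0,0],"jaw":54},{"angular":[0,0,0],"delta_pos":[0,0,0],"jaw":60},{"angular":[0,0,0],"delta_pos":[0,0,0],"jaw":60},{"angular":[0,0,0],"delta_pos":[0,0,0],"jaw":60},{"angular":[0,0,0],"delta_pos":[0,0,0],"jaw":60}]'; python3 -m inch '[{"angular":[0,0,0],"delta_pos":[0,0,-0.02],"jaw":60},{"angular":[0,0,0],"delta_pos":[0,0,-0.06],"jaw":60},{"angular":[0,0,0],"delta_pos":[0,0,-0.1],"jaw":60},{"angular":[0,0,0],"delta_pos":[0,0,-0.15],"jaw":60},{"angular":[0,0,0],"delta_pos":[-0.1,0,-0.22],"jaw":60},{"angular":[0,0,0],"delta_pos":[-0.2,0,-0.3],"jaw":60},{"angular":[0,0,0],"delta_pos":[-0.3,0,-0.3],"jaw":60},{"angular":[0,0,0],"delta_pos":[-0.4,0,-0.3],"jaw":60},{"angular":[0,0,0],"delta_pos":[-0.4,0,-0.3],"jaw":60},{"angular":[0,0,0],"delta_pos":[-0.4,0,-0.3],"jaw":60}]'
cat > chk.py <<'E'
from h import *
A=axes(-5.85,0); d=snap("scene"); X,C,U=cloud(d);P=X@A; h=cv2.cvtColor(C[None].copy(),cv2.COLOR_RGB2HSV)[0].astype(int)
N=(abs(P[:,1]-.285)<.03)&(abs(P[:,0]-.6)<.08)
Y=N&(h[:,0]>=20)&(h[:,0]<=32)&(h[:,1]>150)&(P[:,2]>.2); W=N&(h[:,1]<60)&(P[:,2]>.08)&(P[:,2]<.2)
print(get_state()["t"],"Y",np.percentile(P[Y],[1,50,99],axis=0).round(4).tolist(),"sleeve slope deg",np.degrees(np.arctan(np.polyfit(P[W,2],P[W,0],1)[0])),W.sum())
print("tab tilt along y",[np.median(P[Y&(abs(P[:,2]-z)<.008)],axis=0).round(4).tolist() for z in (.255,.27,.285)])
import sys; save(d,sys.argv[1],(360,200,450,290),6)
E
python3 chk.py pics/s4.png
```

```text
t: 17.2
tcp_pos: [0.6247, 0.2221, 0.2661]
orientation: [[0.982, -0.104, 0.156], [-0.102, -0.995, -0.018], [0.157, 0.002, -0.988]]
force: [-0.8, 0.4, 0.1]
width: 0.0601
gripper_force: 0.0
t: 18.2
tcp_pos: [0.4018, 0.2455, 0.3847]
orientation: [[0.982, -0.101, 0.158], [-0.099, -0.995, -0.016], [0.159, 0.0, -0.987]]
force: [1.2, -0.1, 0.3]
width: 0.06
gripper_force: 0.0
18.25 Y [[0.5823, 0.2735, 0.2187], [0.6061, 0.2887, 0.2556], [0.6251, 0.2962, 0.3023]] sleeve slope deg -10.308846881681928 175
tab tilt along y [[0.611, 0.2895, 0.2534], [0.6054, 0.2886, 0.2703], [0.6045, 0.2894, 0.2857]]
```

View pics/s4.png

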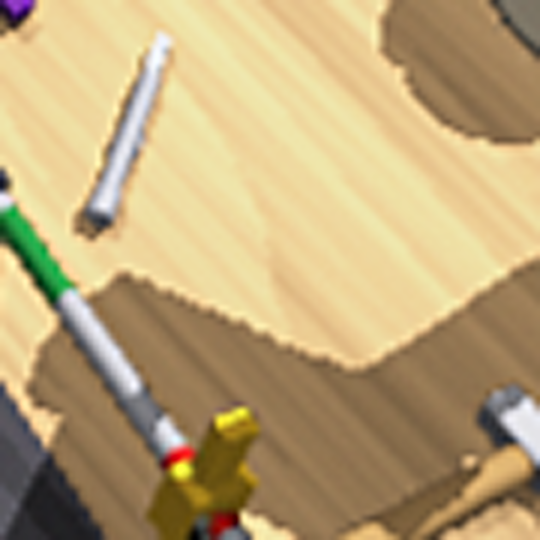

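Yellow hangs between the red edges at about (205,490) in the crop, leaning 10°. Next I'll wait for any swing to die, then check the lean twice.

```bash
Z='{"angular":[0,0,0],"delta_pos":[0,0,0],"jaw":60}'
for i in 1 2 3 4; do python3 -m inch '[{"angular":[0,0,0],"delta_pos":[0,0,0],"jaw":60},{"angular":[0,0,0],"delta_pos":[0,0,0],"jaw":60},{"angular":[0,0,0],"delta_pos":[0,0,0],"jaw":60},{"angular":[0,0,0],"delta_pos":[0,0,0],"jaw":60},{"angular":[0,0,0],"delta_pos":[0,0,0],"jaw":60},{"angular":[0,0,0],"delta_pos":[0,0,0],"jaw":60},{"angular":[0,0,0],"delta_pos":[0,0,0],"jaw":60},{"angular":[0,0,0],"delta_pos":[0,0,0],"jaw":60},{"angular":[0,0,0],"delta_pos":[0,0,0],"jaw":60},{"angular":[0,0,0],"delta_pos":[0,0,0],"jaw":60},{"angular":[0,0,0],"delta_pos":[0,0,0],"jaw":60},{"angular":[0,0,0],"delta_pos":[0,0,0],"jaw":60},{"angular":[0,0,0],"delta_pos":[0,0,0],"jaw":60},{"angular":[0,0,0],"delta_pos":[0,0,0],"jaw":60},{"angular":[0,0,0],"delta_pos":[0,0,0],"jaw":60},{"angular":[0,0,0],"delta_pos":[0,0,0],"jaw":60},{"angular":[0,0,0],"delta_pos":[0,0,0],"jaw":60}]' >/dev/null; python3 chk.py pics/tmp.png; done
python3 chk.py pics/tmp.png;python3 chk.py pics/tmp.png;python3 chk.py pics/tmp.png
```

```text
20.0 Y [[0.5822, 0.2723, 0.2171], [0.6065, 0.2887, 0.2559], [0.6258, 0.2966, 0.3031]] sleeve slope deg -10.153432863358779 176
tab tilt along y [[0.6105, 0.2897, 0.2543], [0.6066, 0.2885, 0.2717], [0.6043, 0.289, 0.2845]]
21.75 Y [[0.5829, 0.273, 0.2138], [0.6065, 0.2885, 0.2559], [0.6245, 0.2961, 0.3038]] sleeve slope deg -10.228997010065948 171
tab tilt along y [[0.6105, 0.2892, 0.2543], [0.6069, 0.2886, 0.2719], [0.6046, 0.2894, 0.2848]]
23.5 Y [[0.5815, 0.2736, 0.217], [0.607, 0.2891, 0.2557], [0.6254, 0.296, 0.3016]] sleeve slope deg -10.206846848703755 177
tab tilt along y [[0.6106, 0.2898, 0.2545], [0.607, 0.2892, 0.2687], [0.6039, 0.2893, 0.2859]]
25.25 Y [[0.5829, 0.2739, 0.2189], [0.607, 0.2884, 0.256], [0.6248, 0.2959, 0.3022]] sleeve slope deg -10.496015114734423 171
tab tilt along y [[0.61, 0.2896, 0.254], [0.6067, 0.2891, 0.2726], [0.6037, 0.2887, 0.2858]]
25.3 Y [[0.582, 0.273, 0.216], [0.6071, 0.289, 0.256], [0.6256, 0.2959, 0.3019]] sleeve slope deg -10.217833653903103 173
tab tilt along y [[0.6106, 0.2895, 0.2538], [0.6071, 0.2893, 0.2704], [0.6048, 0.289, 0.2876]]
25.35 Y [[0.582, 0.2734, 0.2179], [0.607, 0.2888, 0.256], [0.6252, 0.2961, 0.3025]] sleeve slope deg -10.278227136723318 169
tab tilt along y [[0.611, 0.2895, 0.2538], [0.6068, 0.2891, 0.2686], [0.6042, 0.289, 0.2845]]
25.4 Y [[0.583, 0.2734, 0.2179], [0.6067, 0.2886, 0.2553], [0.625, 0.2961, 0.3026]] sleeve slope deg -10.066347391835615 174
tab tilt along y [[0.61, 0.2901, 0.2536], [0.6067, 0.289, 0.2709], [0.6037, 0.2889, 0.2846]]
```

Still and level; handing in.

```bash
python3 -c "
from cell import hand_in; print(hand_in())"
```

```text
the job is handed in; nothing more can be done
None
```

The yellow refill was hooked on at the green band, slid along the rail into the red notch and released. It hung still and level there, leaning 10°, when I handed the job in at about 25 s; no verdict came back.

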